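Set the stirrer's click dial to 4

TASK

Set the speed dial of the magnetic stirrer, the instrument with the flat round metal plate and the glass dish on it, to setting 4: turn it clockwise to the fourth click after zero (zero is the long thick mark), then let go of it. Leave the dish standing on its plate, and do not turn the same-looking dial of the vortex mixer beside it (the stepped case with the rubber cup).

Things in the scene. Friction and masses are not known exactly. Their poses are not given: they have to be found in the camera images.
- stirrer_dial (a joint): Angle of the stirrer's dial, rad, growing clockwise from above. It clicks into settings 0 to 6, 0.48 rad (27.5 deg) apart: 4 is at 1.92; stops at 0 and 2.88. Starts near 1, 2 or 3. About 0.06 N m turns it past a click; let go within 0.17 rad of a setting it snaps in. White marks on a dark panel: long thick one for 0 at the instrument's left; mark 3 points to its plate.
- stirrer_dial_grip (a point): On the axis of the stirrer's dial, mid-grip, 81 mm above the bench. Dial: black disc 48 mm across, 8 mm thick, 57 mm above the bench; across it an upright grip bar 46 mm long, 13 mm thick, top 93 mm above the bench. Axes turn with it: x along the bar to the pointer end (white line), z up. Stirrer: fixed white case 250 x 150 mm, 55 mm high, dial end towards the robot.
- mixer_pointer (a point): Pointer end of the grip bar of the vortex mixer's dial, 23 mm from its axis, 81 mm above the bench; x points outwards along the bar, z up. That dial looks and works like the stirrer's, is at any setting and must stay there. Mixer: fixed grey case 250 x 140 mm, 55 mm high at the dial, 90 mm at the back, rubber cup on top to 124 mm; stands left or right of the stirrer.
- dish: Open glass dish, 90 mm across, 45 mm high, loose on the stirrer's round plate (116 mm across, top 75 mm above the bench, centre 137 mm behind the dial's axis). Origin at the centre of its underside. It must stay there.
Not all that is in view belongs to the job. Leave any purple or turquoise look-alike of the dish alone.

How it is judged:
By the outcome, as a careful person would: the job done as asked, in the order asked, and still so for the second after the job is handed in, with the robot touching nothing.
It also fails if it takes over 32 s, if anything falls off the work surface, if the arm or the gripper's body presses on something with over 40 N, if the wrist force passes 120 N, or if a joint passes its speed limit or range.

ROBOT

A 6-joint arm with a two-finger parallel gripper is mounted at the origin on the work surface. World frame = base frame: x ahead of the robot, y to its left, z up, the work surface at z = 0. Lengths are in m, angles in degrees, forces in N, time in s.
With the tool pointing down it reaches from about 0.25 to 0.725 m from the base axis. Payload 9.7 kg.
Tool frame: the origin (TCP) lies midway between the tips of the shut fingers; the grasp point (between the pads) lies 19 mm behind it (bot.pinch_z is the distance from the TCP to the grasp point, in m); z points along the fingers, y is the direction in which the jaws open and shut (so a half turn about z gives the same grasp; the last joint's range is limited). The gripper opens to 85 mm and grips with 20 to 120 N. Pads are 22 mm wide; open, the fingers measure 114 mm over their backs; the gripper's body (76 mm by 85 mm) begins 54 mm behind the grasp point. The pads swing forward as they close: fully open they stand 13 mm farther back than shut.
Start: joints at [-66.864, 4.979, 10.078, 95.1, 0, 90], TCP at [0.216, -0.506, 0.231] pointing down, gripper open.
Joint ranges: [-179.16, 179.16], [-48.56, 103.87], [-65.8, 70.77], [-126.05, 130.52], [-82.76, 87.17], [-180, 180]. Speed limits (degrees/s): [127.2, 127.2, 147.25, 180, 180, 180].

INTERFACE

Orientations are given as [roll, pitch, yaw] about the fixed x, y, z axes, in that order (R = Rz(yaw) Ry(pitch) Rx(roll)).
In Python, from workcell import bot, imaging gives the robot as it stands.
- The arm moves only by the tool servo_tool, never from a script. Its argument "moves" is a list that holds one entry, the list of rows, each a list of 7 numbers: the turn, a rotation vector about the tool's x, y, z in rad, then the shift along the tool's x, y, z in cm, then the finger opening in cm, from 0 to 8.54. A call has 1 to 12 rows; each row shifts and turns the pose as measured when the row begins, along the tool's axes as they then stand; what a row does not reach is not made up. A row lasts 1/12 s, in which the tool goes at most 41.7 mm and 7.16 degrees, less where a joint would pass 70% of its speed; a pose out of reach is approached as far as the arm can. A call is refused whole if a number of a shift passes 4.17 or a number of a turn 0.125, either way. A call with a gripper value outside its range is refused whole. The fingers move at their own pace and stop on an object; "force" is the grip in N (left out, the last holds). Time passes only in rows, so rows that do not move let the fingers close. It gives the time, the measured TCP pose, the force and the opening at its end, in the units of the state.
- bot.get_obs(): the state, without advancing time (a new reading comes with each control period).
- imaging.camera(name): name is "scene" or "top"; returns the picture (420x560x3 uint8, blue, green, red); there is no depth.
- imaging.calibration(name): a dict with "fx", "fy", "cx", "cy" (pixels), "camera_from_world" (4x4, takes a point from world to camera coordinates). Camera axes: x right, y down, z forward; pixel columns grow to the right and rows downward; lengths in m; the calibration is good to about 2 mm. A picture is of the moment at which its call begins. calibration takes no time and is no camera call.
- bot.job_done(): hands the job in, once; it reports no verdict.
The state is a dict: "time": time; "q": joint angles; "qd": joint speeds; "joint_efforts": joint torques, N m; "ee_pos": TCP position; "tcp_rot": TCP orientation; "wrist_force": force on the tool from outside, world axes, zero at the start; "torque": the same for the moment, N m; "opening": finger opening in m.
Only numpy, scipy, OpenCV 4.12 (cv2) and the standard library are available. Lean on these libraries where they do the work, as an engineer would, in place of code of your own. Each camera call takes 0.05 s, during which the arm holds its last target.

## Working session

There is one attempt and no reset: what is moved stays moved. The work goes in short steps, Python scripts to look and compute and a tool call to move; the robot and the scene stay as the last step left them, time stands still between calls to the robot, and variables do not carry over. Pictures are saved under pics/ and viewed, and the job is handed in when it is done.

Besides the shell and the picture viewer there is one more tool, called after "Call:" as name(argument=value, ...) on one line, values as JSON. servo_tool: Moves the arm, as the interface text tells. Its arguments: {"type":"object","properties":{"moves":{"type":"array","items":{"type":"array","items":{"type":"array","items":{"type":"number"}}}},"force":{"type":"number"}},"required":["moves"]}

```bash
mkdir -p pics
python3 - <<'E'
from workcell import bot, imaging
import cv2
for n in("scene","top"):
    cv2.imwrite(f"pics/{n}0.png",imaging.camera(n))
    c=imaging.calibration(n);print(n,c)
print(bot.get_obs(),bot.pinch_z)
E
```

```text
scene {'fx': 394.3996690069465, 'fy': 394.3996690069465, 'cx': 276.4056435081771, 'cy': 212.3792019594802, 'camera_from_world': array([[ 0.53089184,  0.84741019, -0.00705895, -0.27139768],
       [ 0.53023696, -0.33866153, -0.77727545, -0.26640241],
       [-0.66106173,  0.40890628, -0.62912085,  1.35588605],
       [ 0.        ,  0.        ,  0.        ,  1.        ]])}
top {'fx': 399.6995726068309, 'fy': 399.6995726068309, 'cx': 270.3367586490166, 'cy': 212.54324770010075, 'camera_from_world': array([[ 0.02715195, -0.99945595, -0.0187236 , -0.06914562],
       [-0.99144929, -0.02453341, -0.12816558,  0.62680356],
       [ 0.1276365 ,  0.02204345, -0.99157602,  0.82252502],
       [ 0.        ,  0.        ,  0.        ,  1.        ]])}
{'time': 0.1, 'q': array([-6.68623813e+01,  5.00796574e+00,  1.00385367e+01,  9.50990733e+01,
       -3.87936333e-04,  9.00012637e+01]), 'qd': array([-0.01124095, -0.12297658,  0.09255166,  0.04446236, -0.01278086,
        0.05810512]), 'joint_efforts': array([-2.45382878e-03, -5.21565592e+01,  4.65651226e+01,  1.59490050e-02,
       -3.02462797e-05,  2.00397386e-05]), 'ee_pos': array([ 0.21603526, -0.50557242,  0.2306497 ]), 'tcp_rot': array([-1.79931498e+02,  3.89446966e-04,  2.31363554e+01]), 'wrist_force': array([ 0.08657668, -0.01826188,  0.17874357]), 'torque': array([-0.03168628, -0.02723516, -0.03408549]), 'opening': 0.08572884183327574} 0.0187
```

View pics/scene0.png

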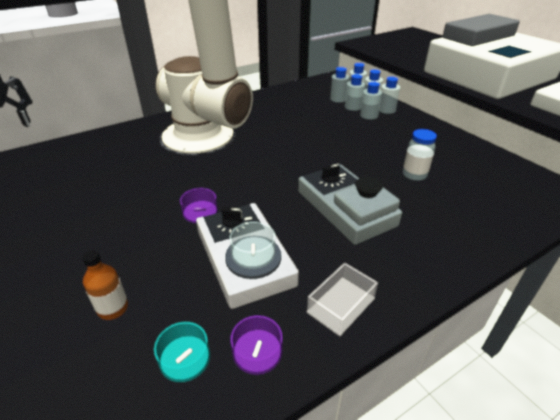

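View pics/top0.png

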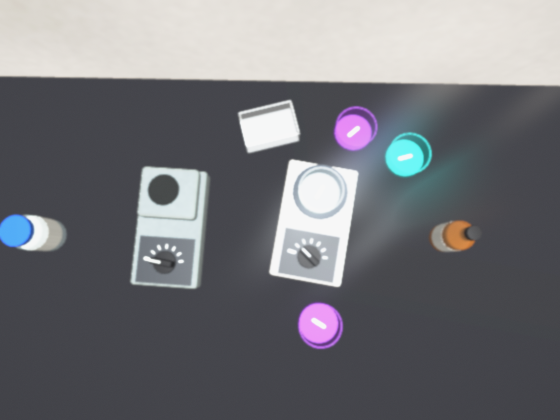

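In the top view, the white case with the round plate and clear dish (dish at 320,190; dial at 309,255) is the stirrer. The grey stepped case (dial at 163,261) is the mixer, to its left. I'll enlarge both dials to confirm.

```bash
python3 - <<'E'
import cv2,numpy as np
t=cv2.imread("pics/top0.png");s=cv2.imread("pics/scene0.png")
a=cv2.resize(t[225:290,270:350],(480,390),interpolation=3)
b=cv2.resize(s[195:245,200:262],(310,390),interpolation=3)
cv2.imwrite("pics/crop0.png",np.hstack([a,b]))
E
cat > h.py <<'E'
from workcell import bot, imaging
import numpy as np
def ray(n,u,v,z):
    c=imaging.calibration(n);M=np.array(c["camera_from_world"]);R=M[:3,:3];o=-R.T@M[:3,3]
    d=R.T@np.array([(u-c["cx"])/c["fx"],(v-c["cy"])/c["fy"],1]);return o+d*(z-o[2])/d[2]
def proj(n,p):
    c=imaging.calibration(n);M=np.array(c["camera_from_world"]);q=M[:3,:3]@np.array(p)+M[:3,3]
    return np.array([c["fx"]*q[0]/q[2]+c["cx"],c["fy"]*q[1]/q[2]+c["cy"]])
E
```

```text
(no output)
```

View pics/crop0.png

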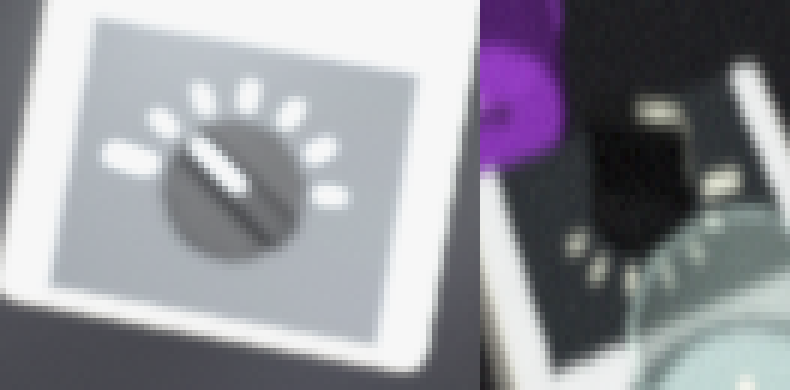

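Run:
```python
from h import *
import cv2
from scipy.optimize import least_squares
t=cv2.imread("pics/top0.png")
m=np.array([(130,157),(163,122),(203,97),(248,95),(292,112),(320,150),(330,196)])/6+[270,225]-0.4
P=np.array([ray("top",u,v,.0555)[:2] for u,v in m])
def f(p):
    k=np.arange(1,7); a=p[3]-(k-3)*0.48
    return (p[:2]+p[2]*np.c_[np.cos(a),np.sin(a)]-P[1:]).ravel()
r=least_squares(f,[.39,-.1,.035,0]);print(r.x,np.degrees(r.x[3]),np.abs(r.fun).max())
for n,p in(("disc",ray("top",233/6+269.6,192/6+224.6,.065)),("ptr1",ray("top",197/6+269.6,138/6+224.6,.093)),("ptr2",ray("top",243/6+269.6,190/6+224.6,.093)),("barend",ray("top",270/6+269.6,240/6+224.6,.093))):print(n,p)
# case corners z=.055; dish base on plate
for q in((47,0),(3,296),(425,372)): print(ray("top",q[0]/6+269.6,q[1]/6+224.6,.055))
# whole case via top view corners
for q in((291,161),(357,172),(340,285),(270,275)): print("case",ray("top",*q,.055))
print("dishrim",ray("top",320,190,.12), "purple",ray("top",320,325,.04))
print("mixer dial",ray("top",163,261,.065))
```

```text
[ 0.53619574 -0.13487583  0.03392225 -0.15220678] -8.720805935894175 0.0004943815419551356
disc [ 0.5355825  -0.13438109  0.065     ]
ptr1 [ 0.55254673 -0.12004535  0.093     ]
ptr2 [ 0.53574895 -0.13557263  0.093     ]
barend [ 0.51954103 -0.14472462  0.093     ]
[ 0.6011494  -0.06886131  0.055     ]
[ 0.49786471 -0.05619618  0.055     ]
[ 0.47605184 -0.20191944  0.055     ]
case [ 0.73933366 -0.09462579  0.055     ]
case [ 0.71836142 -0.23606675  0.055     ]
case [ 0.47927859 -0.20101294  0.055     ]
case [ 0.49566979 -0.0560482   0.055     ]
dishrim [ 0.66509434 -0.15096557  0.12      ] purple [ 0.39558265 -0.16234267  0.04      ]
mixer dial [0.51846029 0.16613465 0.065     ]
```

Call:
servo_tool(moves=[[[0, 0, 0, 3.6, -1.8, 0, 5], [0, 0, 0, 3.6, -1.8, 0, 5], [0, 0, 0, 3.6, -1.8, 0, 5], [0, 0, 0, 3.6, -1.8, 0, 5], [0, 0, 0, 3.6, -1.8, 0, 5], [0, 0, 0, 3.6, -1.8, 0, 5], [0, 0, 0, 3.6, -1.8, 0, 5], [0, 0, 0, 3.6, -1.8, 0, 5], [0, 0, 0, 3.6, -1.8, 0, 5], [0, 0, 0, 3.6, -1.8, 0, 5], [0, 0, 0, 3.6, -1.8, 0, 5], [0, 0, -0.12, 0, 0, 0, 5]]], force=40)

```text
time: 1.1
ee_pos: [0.5104, -0.1556, 0.2246]
tcp_rot: [-179.5, 0.1, 29.2]
wrist_force: [0.3, -0.4, -0.1]
opening: 0.0502
```

Run:
```python
from h import *
o=bot.get_obs();print({k:o[k] for k in("time","q","ee_pos","tcp_rot","opening","wrist_force")})
```

```text
{'time': 1.1, 'q': array([-17.08958383,   3.00454766,   7.24546579,  94.66484045,
         0.25106747, 133.75680673]), 'ee_pos': array([ 0.51036196, -0.15559974,  0.22460364]), 'tcp_rot': array([-1.79520172e+02,  1.11845669e-01,  2.91531490e+01]), 'opening': 0.05023273190841393, 'wrist_force': array([ 0.27235042, -0.35834011, -0.10457369])}
```

Call:
servo_tool(moves=[[[0, 0, -0.125, 0, 0, 0, 5], [0, 0, -0.125, 0, 0, 0, 5], [0, 0, -0.125, 0, 0, 0, 5], [0, 0, -0.125, 0, 0, 0, 5], [0, 0, -0.125, 0, 0, 0, 5], [0, 0, -0.125, 0, 0, 0, 5], [0, 0, -0.125, 0, 0, 0, 5], [0, 0, -0.125, 0, 0, 0, 5], [0, 0, -0.125, 0, 0, 0, 5], [0, 0, -0.125, 0, 0, 0, 5], [0, 0, -0.125, 0, 0, 0, 5], [0, 0, -0.125, 0, 0, 0, 5]]])

```text
time: 2.1
ee_pos: [0.511, -0.1502, 0.2184]
tcp_rot: [-179.4, -0.9, 115.4]
wrist_force: [-0.9, -0.0, 0.8]
opening: 0.0497
```

Call:
servo_tool(moves=[[[0, 0, -0.125, 0, 0, 0, 5], [0, 0, -0.125, 0, 0, 0, 5], [0, 0, -0.125, 0, 0, 0, 5], [0, 0, -0.125, 0, 0, 0, 5], [0, 0, -0.125, 0, 0, 0, 5], [0, 0, -0.125, 0, 0, 0, 5], [0, 0, -0.125, 0, 0, 0, 5], [0, 0, -0.125, 0, 0, 0, 5], [0, 0, -0.125, 0, 0, 0, 5], [0, 0, -0.125, 0, 0, 0, 5], [0, 0, -0.125, 0, 0, 0, 5], [0, 0, -0.125, 0, 0, 0, 5]]])

```text
time: 3.1
ee_pos: [0.5092, -0.1497, 0.2133]
tcp_rot: [178.8, -1.1, -158.6]
wrist_force: [0.1, 0.4, -0.2]
opening: 0.0499
```

Run:
```python
from h import *
o=bot.get_obs();print({k:o[k] for k in("time","q","ee_pos","tcp_rot","opening","wrist_force")})
```

```text
{'time': 3.1, 'q': array([-16.52205574,   3.61121866,   6.60180239,  94.57886427,
         0.26650006, -37.91582996]), 'ee_pos': array([ 0.50923315, -0.14967227,  0.21325146]), 'tcp_rot': array([ 178.81365824,   -1.08922079, -158.5986426 ]), 'opening': 0.04994836543542992, 'wrist_force': array([ 0.05274593,  0.35401017, -0.2036283 ])}
```

```bash
cat >> h.py <<'E'
from scipy.spatial.transform import Rotation as Ro
def res(x,y,z,yaw):
    o=bot.get_obs();R=Ro.from_euler("xyz",o["tcp_rot"],degrees=True)
    T=Ro.from_euler("xyz",[180,0,yaw],degrees=True)
    np.set_printoptions(precision=3,suppress=True)
    print("t",o["time"],"pos",o["ee_pos"],"rot",o["tcp_rot"],"F",o["wrist_force"],"M",o["torque"],"open",o["opening"],"q6",o["q"][5])
    print("turn",(R.inv()*T).as_rotvec(),"shift cm",R.inv().apply(np.array([x,y,z])-o["ee_pos"])*100)
E
python3 -c "
from h import *
res(.536,-.1348,.15,-136)"
```

```text
t 3.1 pos [ 0.509 -0.15   0.213] rot [ 178.814   -1.089 -158.599] F [ 0.053  0.354 -0.204] M [-0.045 -0.017  0.037] open 0.04994836543542992 q6 -37.91582995786466
turn [ 0.024 -0.015 -0.395] shift cm [-3.154  0.278  6.273]
```

Call:
servo_tool(moves=[[[0.008, -0.005, -0.125, -0.8, 0.1, 1.6, 5], [0.008, -0.005, -0.125, -0.8, 0.2, 1.6, 5], [0.008, -0.005, -0.125, -0.8, 0.3, 1.6, 5], [0, 0, 0, 0, 0, 0, 5]]])

```text
time: 3.43
ee_pos: [0.5267, -0.1327, 0.1629]
tcp_rot: [180.0, -0.0, -136.8]
wrist_force: [-1.1, -0.6, -0.5]
opening: 0.0503
```

Run:
```python
from h import *
import cv2
t=imaging.camera("top");s=imaging.camera("scene")
cv2.imwrite("pics/c1.png",np.hstack([cv2.resize(t[210:290,260:350],(450,400),interpolation=3),cv2.resize(s[150:250,180:265],(340,400),interpolation=3)]))
res(.536,-.1348,.15,-136)
```

```text
t 3.5333 pos [ 0.527 -0.134  0.166] rot [-179.914    0.023 -137.406] F [0.441 1.148 0.191] M [ 0.047  0.007 -0.048] open 0.05000012259868115 q6 -56.80849155892422
turn [-0.002  0.    -0.025] shift cm [-0.582 -0.689  1.584]
```

View pics/c1.png

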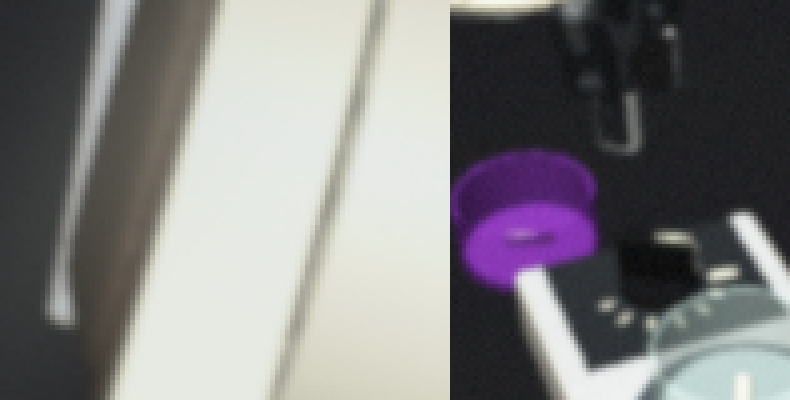

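The arm now hides the dial in the top view. The scene view shows the open gripper above the dial (dial at crop 655,270) with clear space below it. Next I'll align over the axis and go down part way.

Call:
servo_tool(moves=[[[0, 0, -0.025, -0.6, -0.7, 1.5, 5], [0, 0, 0, 0, 0, 1.5, 5], [0, 0, 0, 0, 0, 1.5, 5], [0, 0, 0, 0, 0, 0, 5], [0, 0, 0, 0, 0, 0, 5]]])

```text
time: 3.95
ee_pos: [0.5379, -0.1372, 0.1264]
tcp_rot: [-179.6, 0.2, -137.1]
wrist_force: [0.0, -0.4, 0.3]
opening: 0.0501
```

Run:
```python
from h import *
import cv2
s=imaging.camera("scene")
cv2.imwrite("pics/c2.png",cv2.resize(s[150:250,180:280],(600,600),interpolation=3))
res(.536,-.1348,.07,-136)
```

```text
t 4.0 pos [ 0.538 -0.137  0.126] rot [-179.613    0.185 -137.11 ] F [-0.349  0.054 -0.755] M [0.021 0.055 0.037] open 0.05010300322063232 q6 -57.170186527898295
turn [-0.007  0.003 -0.019] shift cm [-0.006  0.343  5.643]
```

View pics/c2.png

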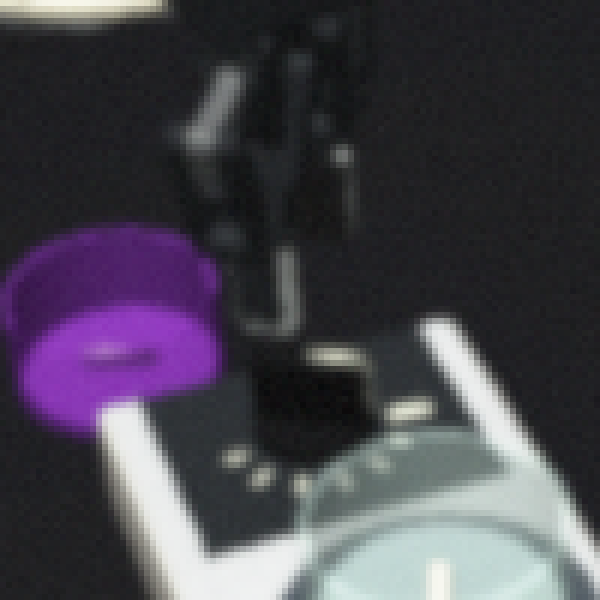

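Call:
servo_tool(moves=[[[0, 0, -0.02, 0, 0.35, 1.5, 5], [0, 0, 0, 0, 0, 1.5, 5], [0, 0, 0, 0, 0, 1.5, 5], [0, 0, 0, 0, 0, 0.6, 5], [0, 0, 0, 0, 0, 0, 5], [0, 0, 0, 0, 0, 0, 5]]])

```text
time: 4.5
ee_pos: [0.539, -0.1366, 0.0832]
tcp_rot: [-179.1, 0.5, -136.4]
wrist_force: [-0.6, -0.9, 0.0]
opening: 0.0506
```

Run:
```python
from h import *
import cv2
s=imaging.camera("scene")
cv2.imwrite("pics/c3.png",cv2.resize(s[150:250,180:280],(600,600),interpolation=3))
res(.536,-.1348,.07,-136)
```

```text
t 4.55 pos [ 0.539 -0.137  0.083] rot [-179.085    0.497 -136.41 ] F [-0.321  1.503  0.664] M [-0.029  0.038 -0.048] open 0.05002070490659492 q6 -57.77922029233971
turn [-0.016  0.009 -0.007] shift cm [0.111 0.378 1.343]
```

View pics/c3.png

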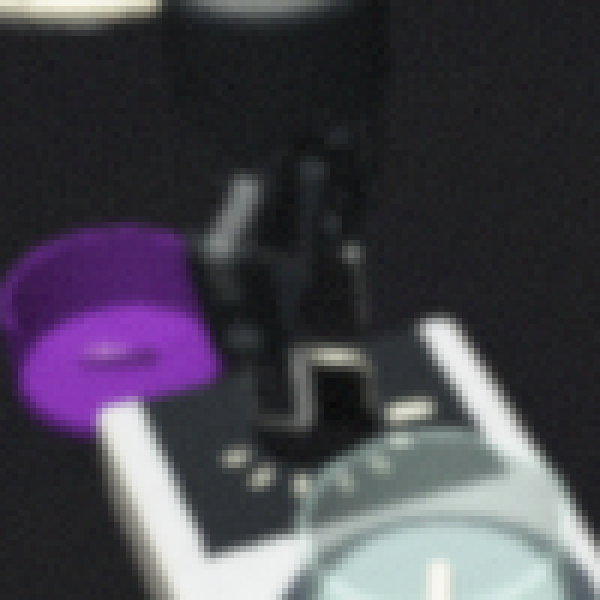

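The left finger (crop 280,400) is beside the dial and the bar is between the jaws. I'll correct the remaining offset and lower the last 13 mm.

Call:
servo_tool(moves=[[[-0.016, 0.009, -0.007, 0.1, 0.4, 0.8, 5], [0, 0, 0, 0, 0.1, 0.7, 5], [0, 0, 0, 0, 0, 0, 5], [0, 0, 0, 0, 0, 0, 5]]])

```text
time: 4.88
ee_pos: [0.536, -0.1339, 0.0698]
tcp_rot: [-179.9, 0.0, -136.0]
wrist_force: [0.5, -0.2, -0.1]
opening: 0.0496
```

Run:
```python
from h import *
res(.536,-.1348,.07,-136)
```

```text
t 4.8833 pos [ 0.536 -0.134  0.07 ] rot [-179.932    0.027 -136.01 ] F [ 0.502 -0.207 -0.123] M [-0.012  0.003 -0.025] open 0.049629645859640574 q6 -58.01145044073538
turn [-0.001  0.    -0.   ] shift cm [ 0.06  -0.064 -0.017]
```

Aligned. Now closing at a light force.

Call:
servo_tool(moves=[[[0, 0, 0, 0, 0, 0, 0.8], [0, 0, 0, 0, 0, 0, 0.8], [0, 0, 0, 0, 0, 0, 0.8], [0, 0, 0, 0, 0, 0, 0.8], [0, 0, 0, 0, 0, 0, 0.8], [0, 0, 0, 0, 0, 0, 0.8]]], force=25)

```text
time: 5.38
ee_pos: [0.5367, -0.1346, 0.0701]
tcp_rot: [-179.8, 0.0, -136.0]
wrist_force: [0.3, -0.1, -0.7]
opening: 0.0124
```

Run:
```python
from h import *
res(.536,-.1348,.07,-136)
```

```text
t 5.3833 pos [ 0.537 -0.135  0.07 ] rot [-179.819    0.027 -136.026] F [ 0.312 -0.08  -0.733] M [ 0.014 -0.087  0.055] open 0.012417913978076029 q6 -58.01733676234666
turn [-0.003  0.    -0.   ] shift cm [0.063 0.036 0.007]
```

The fingers stopped at 12.4 mm, which matches the 13 mm bar. Now turning clockwise (positive tool z).

Call:
servo_tool(moves=[[[0, 0, 0.1, 0, 0, 0, 0.8], [0, 0, 0.1, 0, 0, 0, 0.8], [0, 0, 0.1, 0, 0, 0, 0.8], [0, 0, 0.1, 0, 0, 0, 0.8], [0, 0, 0.1, 0, 0, 0, 0.8], [0, 0, 0.1, 0, 0, 0, 0.8], [0, 0, 0, 0, 0, 0, 0.8]]])

```text
time: 5.97
ee_pos: [0.5371, -0.1353, 0.0701]
tcp_rot: [-179.8, 0.2, -172.0]
wrist_force: [1.4, -0.1, -1.0]
opening: 0.0125
```

Run:
```python
from h import *
res(.5365,-.1346,.07,143.8)
```

```text
t 5.9667 pos [ 0.537 -0.135  0.07 ] rot [-179.799    0.165 -172.023] F [ 1.435 -0.117 -0.987] M [-0.049 -0.107  0.018] open 0.012491088283625877 q6 -22.050717679820764
turn [-0.002  0.004  0.771] shift cm [0.047 0.075 0.007]
```

Wrist forces are low. Turning the remaining 0.77 rad.

Call:
servo_tool(moves=[[[0, 0, 0.1, 0.05, 0.05, 0, 0.8], [0, 0, 0.1, 0, 0, 0, 0.8], [0, 0, 0.1, 0, 0, 0, 0.8], [0, 0, 0.1, 0, 0, 0, 0.8], [0, 0, 0.1, 0, 0, 0, 0.8], [0, 0, 0.1, 0, 0, 0, 0.8], [0, 0, 0.1, 0, 0, 0, 0.8], [0, 0, 0.07, 0, 0, 0, 0.8], [0, 0, 0, 0, 0, 0, 0.8]]])

```text
time: 6.72
ee_pos: [0.5369, -0.1362, 0.0701]
tcp_rot: [-179.9, 0.4, 143.5]
wrist_force: [2.2, -0.5, -1.6]
opening: 0.0124
```

Run:
```python
from h import *
import cv2
s=imaging.camera("scene")
cv2.imwrite("pics/c4.png",cv2.resize(s[150:250,180:280],(600,600),interpolation=3))
res(.5365,-.1346,.07,143.8)
```

```text
t 6.7667 pos [ 0.537 -0.136  0.07 ] rot [-179.884    0.392  143.726] F [ 0.671 -1.066 -2.102] M [-0.244 -0.204 -0.072] open 0.012444263294818394 q6 22.167609672634338
turn [-0.002  0.007 -0.001] shift cm [0.128 0.108 0.008]
```

View pics/c4.png

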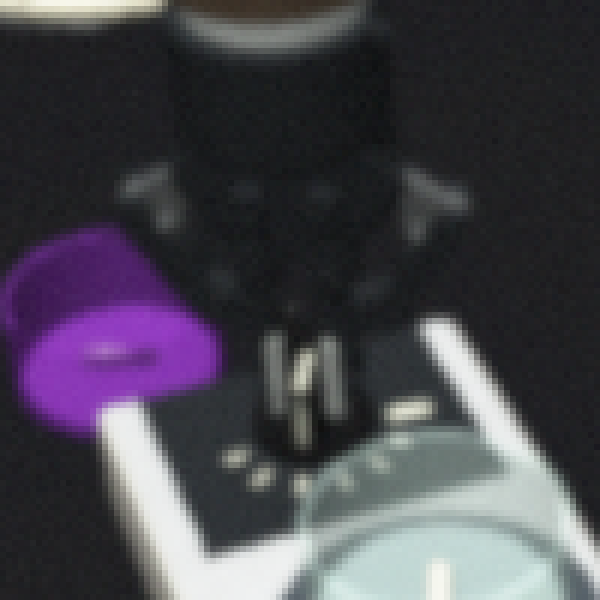

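The pointer (white line, crop 303,430) points at mark 4 (crop 303,482); counting from the long zero mark at (410,408) gives 1 (402,440), 2 (378,463), 3 (343,480), 4 (303,482). Releasing and lifting.

Call:
servo_tool(moves=[[[0, 0, 0, 0, 0, 0, 4], [0, 0, 0, 0, 0, 0, 4], [0, 0, 0, 0, 0, 0, 4], [0, 0, 0, 0, 0, 0, 4], [0, 0, 0, 0, 0, -1.5, 4], [0, 0, 0, 0, 0, -3, 4], [0, 0, 0, 0, 0, -4, 4], [0, 0, 0, 0, 0, -4, 4], [0, 0, 0, 0, 0, -4, 4], [0, 0, 0, 0, 0, -2, 4]]])

```text
time: 7.6
ee_pos: [0.5322, -0.1334, 0.2558]
tcp_rot: [-179.7, -0.4, 144.9]
wrist_force: [1.4, 0.1, 0.3]
opening: 0.0399
```

Run:
```python
from h import *
res(.45,-.35,.24,143.8)
```

```text
t 7.6 pos [ 0.532 -0.133  0.256] rot [-179.663   -0.384  144.853] F [1.358 0.072 0.277] M [-0.026 -0.075 -0.036] open 0.03985935413544161 q6 21.16059565572588
turn [-0.006 -0.007  0.018] shift cm [ -5.759 -22.428   1.671]
```

Call:
servo_tool(moves=[[[0, 0, 0, 0.3, -3.9, 0, 4], [0, 0, 0, 0.3, -3.9, 0, 4], [0, 0, 0, 0.3, -3.9, 0, 4], [0, 0, 0, 0.3, -3.9, 0, 4], [0, 0, 0, 0.3, -3.9, 0, 4], [0, 0, 0, 0.3, -3.9, 0, 4], [0, 0, 0, 0.3, -3.9, 0, 4], [0, 0, 0, 0.3, -3.9, 0, 4], [0, 0, 0, 0.3, -3.9, 0, 4], [0, 0, 0, 0, 0, 0, 4], [0, 0, 0, 0, 0, 0, 4]]])

```text
time: 8.52
ee_pos: [0.3022, -0.4168, 0.2651]
tcp_rot: [-179.8, 0.4, 145.9]
wrist_force: [-0.4, 0.5, 0.2]
opening: 0.0402
```

Run:
```python
from h import *
import cv2
t=imaging.camera("top");s=imaging.camera("scene")
cv2.imwrite("pics/top5.png",t)
o=cv2.imread("pics/top0.png")
f=lambda i,x,y:cv2.resize(i[y:y+65,x:x+80],(400,300),interpolation=3)
cv2.imwrite("pics/c5.png",np.vstack([np.hstack([f(t,270,225),f(s,190,185)]),np.hstack([f(o,125,225),f(t,125,225)])]))
# expected pixel of pointer end for setting 4
for k in(3,4,5):
    a=-.1522-(k-3)*.48;print(k,(proj("top",[.536+.023*np.cos(a),-.1348+.023*np.sin(a),.093])-[269.6,224.6])*5,(proj("top",[.536,-.1348,.093])-[269.6,224.6])*5)
print(bot.get_obs()["ee_pos"],bot.get_obs()["wrist_force"])
```

```text
3 [210.13581468 100.68286284] [200.56547105 157.64713064]
4 [235.34370415 111.83590321] [200.56547105 157.64713064]
5 [252.76234941 133.35948364] [200.56547105 157.64713064]
[ 0.30331312 -0.41578498  0.26506377] [-0.33898668  0.32228305 -0.04672955]
```

View pics/c5.png

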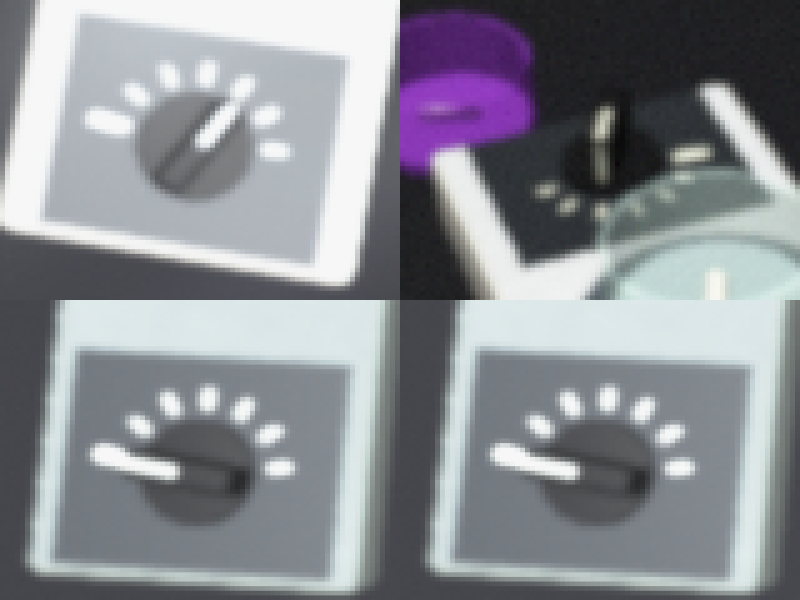

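View pics/top5.png

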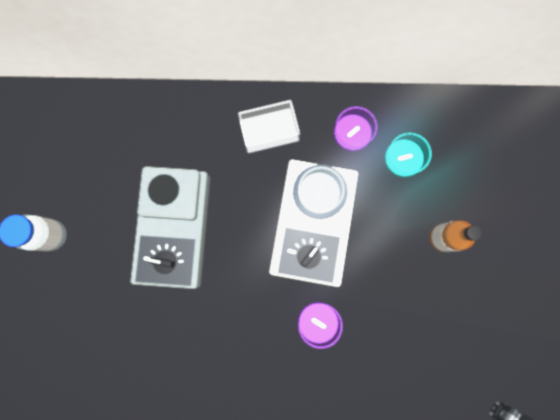

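The stirrer pointer ends at about crop (235,108) against a predicted (235,112) for setting 4. The mixer dial is unchanged, and the dish is still at (320,190). Handing in.

```bash
python3 -c "
from workcell import bot
print(bot.job_done())"
```

```text
the job is handed in; nothing more can be done
None
```

The stirrer dial is at setting 4. It started at setting 1; I gripped its bar from above, turned it about 80° clockwise (three clicks), let go and moved the arm clear. I handed the job in at about 8.6 s of the 32 s allowed.

- **Dial:** after release, both cameras show the pointer on mark 4. Its tip was within about 1 camera pixel of where setting 4 should put it in the top view.
- **Other items:** the dish is still on its plate, the mixer dial looks the same before and after, and nothing else moved in the pictures.
- **Forces:** the readings after each step of the grip and turn stayed below about 3 N.

No check failed. The one deviation was that the arm fell a little short on several moves, and I corrected that before gripping the dial.

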